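# Set the overhang of a bench pin under its clamp bar

### The arm

A 6-joint arm with a two-finger parallel gripper is mounted at the origin on the work surface. World frame = base frame: x ahead of the robot, y to its left, z up, the work surface at z = 0. Lengths are in m, angles in rad, forces in N, time in s.
With the tool pointing down it reaches from about 0.15 to 0.775 m from the base axis. Payload 6.1 kg.
Tool frame: the origin (TCP) lies midway between the tips of the shut fingers; the grasp point (between the pads) lies 19 mm behind it; z points along the fingers, y is the line along which they close (so a half turn about z gives the same grasp; the last joint's range is limited). The gripper opens to 85 mm and grips with 20 to 120 N. Pads are 22 mm wide; open, the fingers measure 114 mm over their backs; the gripper's body (76 mm by 85 mm) begins 54 mm behind the grasp point. The pads swing forward as they close: fully open they stand 13 mm farther back than shut.
Start: joints at [-1.27, 0.126, -0.04, 1.405, 0, 1.571], TCP at [0.156, -0.501, 0.231] pointing down, gripper open.
Joint ranges: [-2.72, 2.72], [-0.95, 1.95], [-1.27, 1.35], [-1.78, 2.02], [-1.46, 1.47], [-3.14, 3.14]. Speed limits (rad/s): [2.39, 2.39, 3.01, 3.14, 3.14, 3.14].

### API

Orientations are given as a unit quaternion [w, x, y, z].
In Python, from cell import monitor, vision, job gives the robot as it stands. The module is installed in compiled form; this text tells all that it offers.
- The arm moves only by the tool jog_arm, never from a script. Its argument "targets" is one flat list of numbers, 5 for each row, row after row: the opening, from -1 (shut) to 1 (fully open), then the shift along the tool's x, y, z in mm, then the turn about the tool's z in degrees. A call has 1 to 10 rows; each row is the pose to reach, as a shift and turn from the pose commanded when the call began, along the tool's axes at that moment; what a row does not reach only later rows make up. A row lasts 1/12 s, in which the tool goes at most 41.7 mm and 7.16 degrees, less where a joint would pass 70% of its speed; a pose out of reach is approached as far as the arm can. A call with a gripper value outside its range is refused whole. The fingers move at their own pace and stop on an object; "grip_force" is the grip in N (left out, the last holds). Time passes only in rows, so rows that repeat a pose let the fingers close. It gives the time, the measured TCP pose, the force, the opening and the grip force at its end, in the units of the state.
- monitor.get_obs(): the state, without advancing time (a new reading comes with each control period).
- vision.grab_frame(name): name is "side" or "top" or "wrist"; returns the picture (400x640x3 uint8, red, green, blue); there is no depth.
- vision.camera_model(name): a dict with "intrinsics" (3x3 intrinsics, pixels), "k1" (the pictures are not rectified: a ray, as slopes to the right and down, at radius r is drawn at 1 + k1 r^2 times it, then the intrinsics apply), "extrinsics" (4x4, takes a point from world to camera coordinates); the wrist camera has in their place "T_tool_cam" (4x4, takes a point from camera to tool coordinates, whose origin is the TCP and whose axes are the flange's). Camera axes: x right, y up, looking along -z (the intrinsics and any distortion apply to the point x, -y, -z); pixel columns grow to the right and rows downward; lengths in m; the calibration is good to about 2 mm. A picture is of the moment at which its call begins: read the wrist's pose just before it. camera_model takes no time and is no camera call.
- job.job_done(): hands the job in; it is judged then, once.
The state is a dict: "time_s": time; "qpos": joint angles; "joint_velocities": joint speeds; "joint_torque": joint torques, N m; "ee_pos": TCP position; "eef_rot": TCP orientation; "contact_force": force on the tool from outside, world axes, zero at the start; "torque": the same for the moment, N m; "opening": finger opening in m; "gripper_force": force on a finger pad.
Only numpy, scipy, OpenCV 4.12 (cv2) and the standard library are available. Lean on these libraries where they do the work, as an engineer would, in place of code of your own. Each camera call takes 0.05 s, during which the arm holds its last target. There are 200 camera calls.

### The job

Lay the loose aluminium clamp bar across the two steel cheeks of the little table-top bench, centred in their seats over the wooden bench pin, and let go of it. Then slide the pin outward over the catch tray until the line scribed across it lies right over the front edge of the bench top; past its balance point it wants to tip, so keep its tail held down flat on the bench top and never let its front drop. Finish while still holding the tail, pin level and still, so that a colleague can put the clamp screws in; set the bar down rather than drop it, and leave the other things on the bench where they are.

Things in the scene. Friction and masses are not known exactly. Their poses are not given: they have to be found in the camera images.
- stand: Table-top jeweller's bench, fixed. Wooden top 215 x 170 mm, upper face 55 mm above the work surface. Origin: at work-surface height, straight below the middle of the top's front edge; +x points outward over that edge, z up; the top covers x -215..0, y -85..85 mm. Open aluminium catch tray, 170 x 150 x 18 mm high, on the work surface before the front edge.
- seat_left (a point): Centre of the bar seat on the left (+y) steel cheek, at stand x -25, y 41 mm, height 76 mm (21 mm above the wooden top). The cheek covers stand x -45..-5, y 31..51 mm; the flat seat is 28 mm wide (x -39..-11), between a front and a rear lip 6 mm high and 6 mm thick. A flange 3 mm thick runs on the wooden top to y 67 mm.
- seat_right (a point): Centre of the bar seat on the right (-y) cheek, its mirror image, at stand x -25, y -41 mm, height 76 mm.
- pin: Loose wooden bench pin, 0.17 to 0.26 kg: paddle-shaped board 270 mm long, 18 mm thick, flat on the top between the cheeks, 3 mm play a side. Origin: on its underside below the middle of the dark line scribed across it; +x to its front. Stem 56 mm wide, x -105 (tail end) to 95 mm; V-slotted head 84 mm wide, x 95..165. Balances 36 mm ahead of the line; drags on the wood. The line starts 60 to 92 mm behind the edge.
- bar: Loose aluminium clamp bar, 120 mm long (its y), 20 mm wide (its x), 14 mm high, 0.1 kg, two dark screw slots in its top. Starts flat on the work surface, left or right of the little bench. Origin: centre of its underside. Laid in the seats it clears the top of the pin by 3 mm; either way round will do.
- stone: Bystander: grey sharpening stone, 100 x 26 x 13 mm, lying on the other side of the bench from the bar. Origin: centre of its underside, long along its y.
- dish: Bystander: white dish, 76 mm across, 12 mm high, with two thumbscrews lying in it (to 22 mm). Origin: centre of its underside.
- tub: Bystander: white flux tub, 94 mm across, 82 mm high, a brush handle standing out to 168 mm. Origin: centre of its underside.
- tub_lid: Bystander: the tub's white lid, 96 mm across, 10 mm high. Origin: centre of its underside.
- charcoal: Bystander: black charcoal soldering block, 110 (y) x 70 (x) x 30 mm. Origin: centre of its underside.
- tweezers: Bystander: steel tweezers, 160 mm long (x), 18 mm wide, 6 mm high. Origin: middle of the underside.
- pliers: Bystander: pliers with black grips, from x = -101 (grips) to 43 mm (jaws), 52 mm wide, 12 mm high. Origin: under the joint.
Not all that is in view belongs to the job. Of the things that look like the bar, take the one that is farthest to the robot's left at the start.

How it is judged:
By the outcome, as a careful person would: the job done as asked, in the order asked, and still so for the second after the job is handed in, while the arm keeps its last pose, push and grip.
It also fails if it takes over 58 s, if anything falls off the work surface, if the arm or the gripper's body presses on something with over 40 N, if the wrist force passes 120 N, or if a joint passes its speed limit or range.

## Working session

There is one attempt and no reset: what is moved stays moved. The work goes in short steps, Python scripts to look and compute and a tool call to move; the robot and the scene stay as the last step left them, time stands still between calls to the robot, and variables do not carry over. Pictures are saved under pics/ and viewed, at most 10 in all, crops included, and the job is handed in when it is done.

Besides the shell and the picture viewer there is one more tool, called after "Request:" by a JSON object that holds its "fn" and its "kwargs". jog_arm: Moves the arm, as the interface text tells. Its arguments: {"type":"object","properties":{"targets":{"type":"array"},"grip_force":{"type":"number"}},"required":["targets"]}

```bash
mkdir -p pics
cat > h.py <<'E'
import numpy as np, cv2
from cell import monitor, vision, job
from scipy.spatial.transform import Rotation as R
def grab(n,f,crop=None,s=1):
    o=monitor.get_obs(); im=vision.grab_frame(n)
    np.save(f'pics/{f}.npy',im)
    save(im,f,crop,s); return o,im
def save(im,f,crop=None,s=1):
    if crop: im=im[crop[1]:crop[3],crop[0]:crop[2]]
    im=cv2.resize(im,None,fx=s,fy=s,interpolation=cv2.INTER_CUBIC)
    cv2.imwrite(f'pics/{f}.png',im[:,:,::-1])
def Twc(n,o=None):
    m=vision.camera_model(n)
    if n!='wrist': return np.linalg.inv(np.array(m['extrinsics']))
    T=np.eye(4); q=o['eef_rot']; T[:3,:3]=R.from_quat([q[1],q[2],q[3],q[0]]).as_matrix(); T[:3,3]=o['ee_pos']
    return T@np.array(m['T_tool_cam'])
def px2w(n,uv,z,o=None):
    m=vision.camera_model(n);K=np.array(m['intrinsics'])
    p=cv2.undistortPoints(np.array(uv,float).reshape(-1,1,2),K,np.array([m['k1'],0,0,0.]))[:,0]
    T=Twc(n,o); d=np.c_[p[:,0],-p[:,1],-np.ones(len(p))]@T[:3,:3].T
    zz=np.broadcast_to(z,(len(p),)); return T[:3,3]+d*((zz-T[2,3])/d[:,2])[:,None]
def w2px(n,P,o=None):
    m=vision.camera_model(n);K=np.array(m['intrinsics']);T=np.linalg.inv(Twc(n,o))
    c=np.atleast_2d(P)@T[:3,:3].T+T[:3,3]; x=np.c_[c[:,0],-c[:,1]]/-c[:,2:]
    x=x*(1+m['k1']*(x**2).sum(1,keepdims=True)); return x@K[:2,:2].T+K[:2,2]
E
python3 - <<'E'
from h import *
o,_=grab('top','top0',None,1.25); grab('side','side0',None,1.25)
print(o)
for n in('top','side'): print(n,Twc(n).round(3).tolist())
print(vision.camera_model('wrist'))
E
```

```text
{'time_s': 0.0, 'qpos': array([-1.26998619e+00,  1.26401177e-01, -4.05871100e-02,  1.40537104e+00,
       -1.76866413e-05,  1.57081231e+00]), 'joint_velocities': array([ 0.0006877 ,  0.00179019, -0.00100303, -0.00011912, -0.00133577,
       -0.00228274]), 'joint_torque': array([ 3.90796242e-05, -4.35912681e+01,  3.52924776e+01,  1.73813920e-02,
        4.68775602e-05, -3.91627253e-06]), 'ee_pos': array([ 0.15543553, -0.50106031,  0.23052691]), 'eef_rot': array([-7.71352498e-04,  9.88711359e-01,  1.49830699e-01, -1.25848747e-04]), 'contact_force': array([-0.39069524,  0.4590789 , -0.56884911]), 'torque': array([-0.01369886,  0.00152372, -0.04568601]), 'gripper_force': 0.0, 'opening': 0.08568609196101143}
top [[-0.007, 0.986, -0.165, 0.319], [-1.0, -0.009, -0.009, -0.068], [-0.01, 0.165, 0.986, 1.306], [0.0, 0.0, 0.0, 1.0]]
side [[-0.937, 0.238, -0.258, 0.182], [-0.351, -0.643, 0.681, 0.824], [-0.003, 0.728, 0.685, 0.965], [0.0, 0.0, 0.0, 1.0]]
{'intrinsics': array([[348.47914712,   0.        , 324.9962337 ],
       [  0.        , 348.47914712, 203.36431013],
       [  0.        ,   0.        ,   1.        ]]), 'k1': -0.04349325122011423, 'T_tool_cam': array([[ 4.08773115e-04,  9.61766617e-01,  2.73870054e-01,
         6.91956317e-02],
       [ 9.99999823e-01, -2.74738002e-04, -5.27765637e-04,
         9.37032769e-04],
       [-4.32344860e-04,  2.73870221e-01, -9.61766560e-01,
        -1.43455282e-01],
       [ 0.00000000e+00,  0.00000000e+00,  0.00000000e+00,
         1.00000000e+00]])}
```

View pics/top0.png

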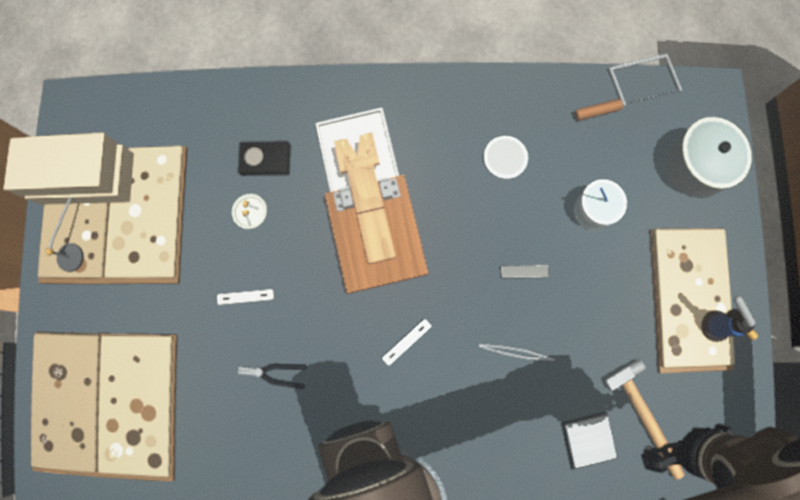

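View pics/side0.png

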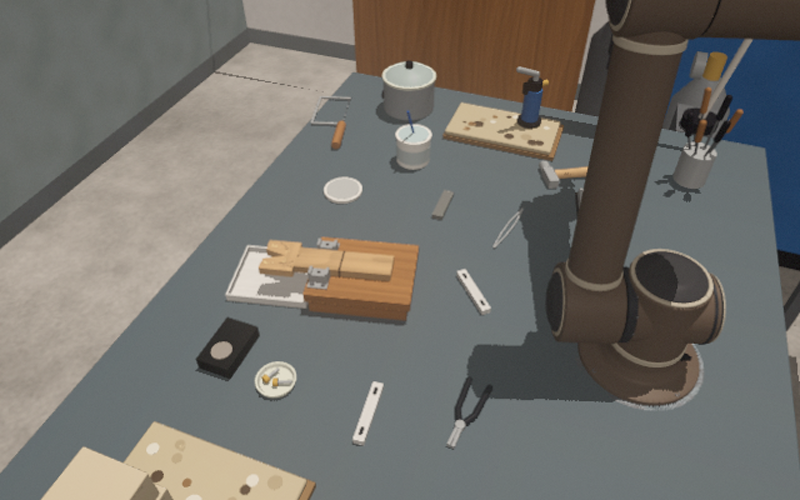

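The top view shows the leftmost bar at about (245,297) and a look-alike at (407,341). The bench has rear corners (347,291) and (428,272), and the cheeks are at (344,197) and (389,187). The scribed line is at about (371,211).

Run:
```python
from h import *
im=np.load('pics/top0.npy')
a=cv2.resize(im[80:240,250:350],None,fx=5,fy=5,interpolation=cv2.INTER_CUBIC)[:600]
b=cv2.resize(im[220:250,165:225],None,fx=5,fy=5,interpolation=cv2.INTER_CUBIC)
c=np.zeros((600,800,3),np.uint8); c[:,:500]=cv2.resize(im[125:245,250:350],None,fx=5,fy=5,interpolation=cv2.INTER_CUBIC); c[:150,500:]=b
cv2.imwrite('pics/c1.png',c[:,:,::-1])
```

```text
(no output)
```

View pics/c1.png

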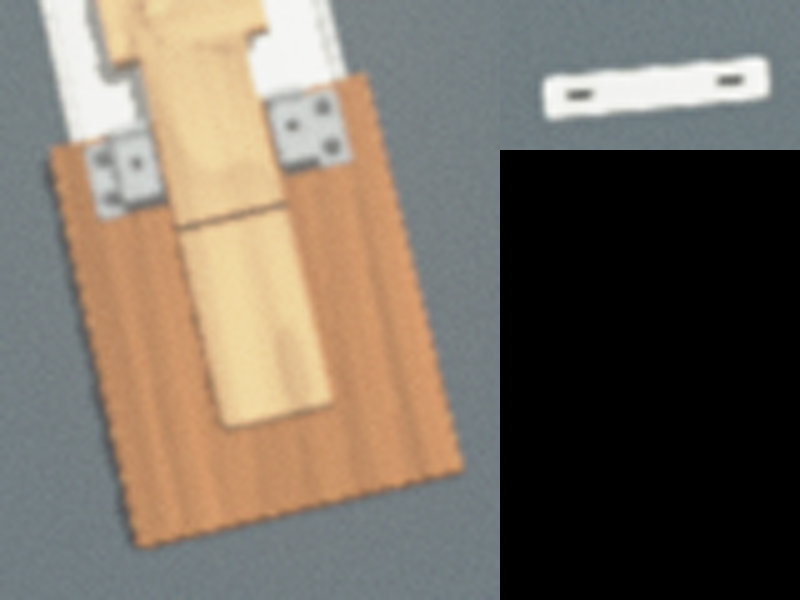

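The crop shows bench corners FL (50,148), FR (365,75), RR (463,468) and RL (137,548). The scribed line runs from (179,228) to (288,203), and the bar's ends are at x=546 and x=769.

```bash
cat >> h.py <<'E'
def fitstand(P,L):  # similarity w/o scale, local L -> world P (2D); returns x,y,yaw
    P=P[:,:2];L=np.array(L);a=P-P.mean(0);b=L-L.mean(0)
    y=np.arctan2((b[:,0]*a[:,1]-b[:,1]*a[:,0]).sum(),(b*a).sum())
    Rm=np.array([[np.cos(y),-np.sin(y)],[np.sin(y),np.cos(y)]]); t=P.mean(0)-Rm@L.mean(0)
    return t,y,Rm,(P-(L@Rm.T+t))
E
python3 - <<'E'
from h import *
c=np.array([(50,148),(365,75),(463,468),(137,548)])/5+[250,125]
P=px2w('top',c,.055); t,y,Rm,r=fitstand(P,[(0,.085),(0,-.085),(-.215,-.085),(-.215,.085)])
print('stand',t,np.degrees(y),(r*1000).round(1).tolist())
l=px2w('top',np.array([(179,228),(288,203)])/5+[250,125],.073); print('line in stand',(l[:,:2]-t)@Rm)
b=(np.array([(544,77),(768,58),(770,98),(548,119)])-[500,0])/5+[165,220]
B=px2w('top',b,.012); t2,y2,R2,r2=fitstand(B,[(.01,.06),(.01,-.06),(-.01,-.06),(-.01,.06)]); print('bar',t2,np.degrees(y2),(r2*1000).round(1).tolist())
print('seat mid',t+Rm@[-.025,0])
o=monitor.get_obs();q=o['eef_rot'];M=R.from_quat([q[1],q[2],q[3],q[0]]).as_matrix();print(M.round(3))
E
```

```text
stand [0.66583474 0.04029848] 13.079412783417713 [[-0.1, -0.7], [-1.1, 0.3], [1.1, 0.2], [0.0, 0.2]]
line in stand [[-0.06241556  0.02720143]
 [-0.06285004 -0.02981619]]
bar [0.43402266 0.29575981] 4.996727455353598 [[1.2, 1.4], [0.7, -0.8], [-0.6, -0.7], [-1.3, 0.1]]
seat mid [0.6414833  0.03464095]
[[ 0.955  0.296 -0.   ]
 [ 0.296 -0.955  0.001]
 [ 0.    -0.001 -1.   ]]
```

Request:
{"fn": "jog_arm", "kwargs": {"targets": [1,502,-677,90,-78,1,502,-677,90,-78,1,502,-677,90,-78,1,502,-677,90,-78,1,502,-677,90,-78,1,502,-677,90,-78,1,502,-677,90,-78,1,502,-677,90,-78,1,502,-677,90,-78,1,502,-677,90,-78], "grip_force": 40}}

```text
time_s: 0.93
ee_pos: [0.2924, -0.1086, 0.1868]
eef_rot: [0.0, 0.712, 0.702, 0.0]
contact_force: [0.9, 0.5, 0.4]
opening: 0.0853
gripper_force: 0.0
```

Request:
{"fn": "jog_arm", "kwargs": {"targets": [1,406,136,50,-6,1,406,136,50,-6,1,406,136,50,-6,1,406,136,50,-6,1,406,136,50,-6,1,406,136,50,-6,1,406,136,50,-6,1,406,136,50,-6,1,406,136,50,-6,1,406,136,50,-6]}}

```text
time_s: 1.77
ee_pos: [0.4318, 0.2815, 0.138]
eef_rot: [-0.0, 0.676, 0.737, -0.0]
contact_force: [0.5, -0.3, 0.4]
opening: 0.0852
gripper_force: 0.0
```

Request:
{"fn": "jog_arm", "kwargs": {"targets": [1,5,0,0,0,1,5,0,0,0,1,5,0,0,0,1,5,0,0,0]}}

```text
time_s: 2.1
ee_pos: [0.431, 0.2832, 0.1387]
eef_rot: [0.0, 0.677, 0.736, -0.0]
contact_force: [0.3, 0.1, 0.8]
opening: 0.0855
gripper_force: 0.0
```

Run:
```python
from h import *
o,_=grab('wrist','w1',None,1.25); print(o['ee_pos'],o['eef_rot'],o['qpos'])
```

```text
[0.43099434 0.28316232 0.13874666] [ 2.83016294e-05  6.76794996e-01  7.36171421e-01 -4.13598338e-04] [ 5.81425719e-01  1.25080259e-01 -2.43537621e-01  1.20296696e+00
 -2.56319892e-04  2.06822650e+00]
```

View pics/w1.png

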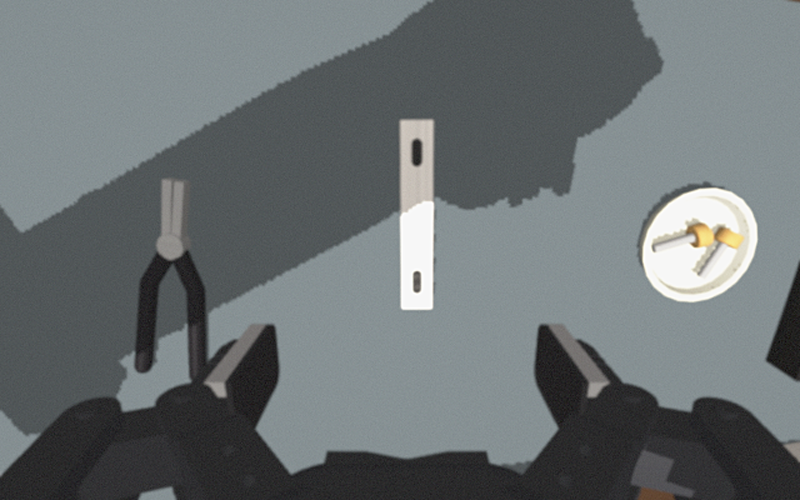

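The wrist view shows the bar with its top-face corners at (400,120), (434,120), (433,309) and (401,309). The pliers and dish are clear of the fingers.

```bash
cat >> h.py <<'E'
def totool(o,w):
    q=o['eef_rot'];M=R.from_quat([q[1],q[2],q[3],q[0]]).as_matrix()
    return (M.T@(np.array(w)-o['ee_pos'])*1000).round(1), np.degrees(np.arctan2(M[1,0],M[0,0])).round(2)
E
python3 - <<'E'
from h import *
o=monitor.get_obs()
B=px2w('wrist',np.array([(400,120),(434,120),(433,309),(401,309)])/1.25,.014,o)
t,y,_,r=fitstand(B,[(-.01,.06),(.01,.06),(.01,-.06),(-.01,-.06)]); print(t,np.degrees(y),(r*1000).round(1).tolist(),totool(o,[*t,0.003]))
E
```

```text
[0.4367248  0.29768776] 5.171660846793146 [[-0.1, 0.3], [0.0, 0.2], [0.7, -0.2], [-0.6, -0.2]] (array([ 14.2,   6.8, 136. ]), np.float64(94.78))
```

Request:
{"fn": "jog_arm", "kwargs": {"targets": [1,14,7,40,0,1,14,7,80,0,1,14,7,110,0,1,14,7,125,0,1,14,7,135,0,1,14,7,135,0,-1,14,7,135,0,-1,14,7,135,0,-1,14,7,135,0,-1,14,7,135,0], "grip_force": 40}}

```text
time_s: 2.98
ee_pos: [0.4382, 0.2993, 0.0052]
eef_rot: [0.0, 0.677, 0.736, 0.001]
contact_force: [-0.4, 1.1, -0.1]
opening: 0.0386
gripper_force: 0.0
```

Request:
{"fn": "jog_arm", "kwargs": {"targets": [-1,0,0,0,0,-1,0,0,0,0,-1,0,0,0,0,-1,0,0,0,0,-1,0,0,0,0,-1,0,0,0,0]}}

```text
time_s: 3.48
ee_pos: [0.4378, 0.2992, 0.0047]
eef_rot: [0.0, 0.676, 0.736, 0.001]
contact_force: [-0.3, -0.8, 6.4]
opening: 0.0186
gripper_force: 39.8
```

Request:
{"fn": "jog_arm", "kwargs": {"targets": [-1,0,0,-20,0,-1,0,0,-60,0,-1,0,0,-100,0,-1,-289,121,-180,-8.3,-1,-289,121,-180,-8.3,-1,-289,121,-180,-8.3,-1,-289,121,-180,-8.3,-1,-289,121,-180,-8.3,-1,-289,121,-180,-8.3,-1,-289,121,-180,-8.3]}}

```text
time_s: 4.32
ee_pos: [0.5668, 0.0496, 0.1753]
eef_rot: [-0.0, 0.621, 0.784, -0.0]
contact_force: [0.7, 0.9, -1.7]
opening: 0.0185
gripper_force: 39.4
```

Request:
{"fn": "jog_arm", "kwargs": {"targets": [-1,-52,21,-15,0,-1,-52,21,-15,0,-1,-52,21,-15,0,-1,-52,21,-15,0,-1,-52,21,-15,0]}}

```text
time_s: 4.73
ee_pos: [0.598, 0.0061, 0.1892]
eef_rot: [-0.001, 0.621, 0.784, -0.0]
contact_force: [0.1, -0.3, -1.2]
opening: 0.0186
gripper_force: 39.5
```

Run:
```python
from h import *
o,_=grab('wrist','w2',None,1.25); print(o['time_s'],o['ee_pos'],totool(o,[.6415,.0346,.078]))
np.savez('w2o.npz',ee_pos=o['ee_pos'],eef_rot=o['eef_rot'])
```

```text
4.7333 [0.59802221 0.00610126 0.18923744] (array([ 17.8,  49. , 111.2]), np.float64(103.17))
```

View pics/w2.png

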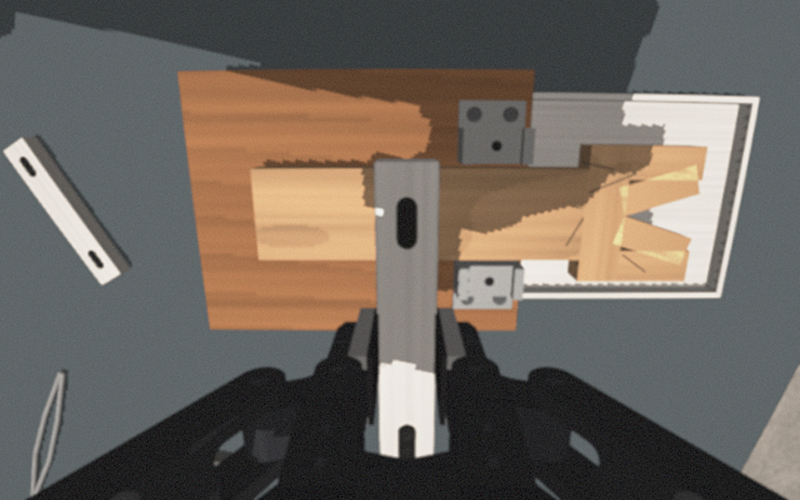

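The view shows the bench corners at (178,71), (532,70), (515,329) and (210,328). The seat screw holes are at (497,146) on the left and (489,282) on the right. The bar is held straight, with its far end at row 160 (x 376–438).

Run:
```python
from h import *
o=dict(np.load('w2o.npz'))
P=px2w('wrist',np.array([(178,71),(532,70),(515,329),(210,328)])/1.25,.055,o)
t,y,Rm,r=fitstand(P,[(-.215,.085),(0,.085),(0,-.085),(-.215,-.085)]); print('stand',t,np.degrees(y),(r*1000).round(1).tolist())
h=px2w('wrist',np.array([(497,146),(489,282)])/1.25,.076,o); d=h[0]-h[1]
print('holes',h.round(4).tolist(),'mid',h.mean(0),'yaw',np.degrees(np.arctan2(-d[0],d[1])),'dist',np.hypot(d[0],d[1]), 'in stand',((h[:,:2]-t)@Rm*1000).round(1).tolist())
zt=o['ee_pos'][2]+.010
e=px2w('wrist',np.array([(376,160),(438,160)])/1.25,zt,o); print('bar end in tool',[totool(o,p)[0].tolist() for p in e])
for s in (t+Rm@[-.025,0],h.mean(0)[:2]): print(totool(o,[*s,.081]))
```

```text
stand [0.6675055  0.04248363] 13.1626222339579 [[1.0, -0.2], [-1.0, -0.9], [-0.3, 0.4], [0.3, 0.7]]
holes [[0.6348, 0.0764, 0.076], [0.6532, -0.0042, 0.076]] mid [0.64401099 0.03606534 0.076     ] yaw 12.895352001906511 dist 0.08271096321779338 in stand [[-24.1, 40.5], [-24.5, -42.3]]
bar end in tool [[59.9, -9.3, -9.9], [59.9, 9.4, -10.0]]
(array([ 19.5,  51.1, 108.2]), np.float64(103.17))
(array([ 18.6,  51.8, 108.2]), np.float64(103.17))
```

Request:
{"fn": "jog_arm", "kwargs": {"targets": [-1,10,25,0,0,-1,19,51.5,0,0,-1,19,51.5,0,0,-1,19,51.5,30,0,-1,19,51.5,60,0,-1,19,51.5,80,0,-1,19,51.5,92,0,-1,19,51.5,92,0,-1,19,51.5,92,0]}}

```text
time_s: 5.53
ee_pos: [0.6439, 0.0365, 0.0981]
eef_rot: [-0.0, 0.621, 0.784, -0.0]
contact_force: [-0.7, 0.6, -0.4]
opening: 0.0185
gripper_force: 39.7
```

Run:
```python
from h import *
o,_=grab('wrist','w3',None,1.25); print(o['time_s'],o['ee_pos'],totool(o,[.6433,.0363,.0807]),o['contact_force'])
np.savez('w3o.npz',ee_pos=o['ee_pos'],eef_rot=o['eef_rot'])
```

```text
5.5333 [0.64387887 0.03645223 0.09811225] (array([-0. , -0.6, 17.4]), np.float64(103.21)) [-0.65236603  0.61979568 -0.40126509]
```

View pics/w3.png

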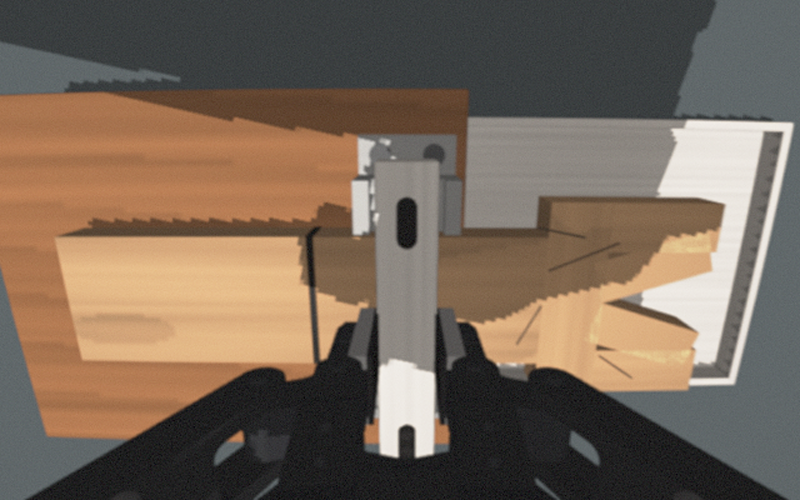

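The bar (x 376–438) is centred between the cheek lips (352–462). The scribed line runs from (313,232) to (318,362), and the pin tail corners are (57,237) and (82,362).

Request:
{"fn": "jog_arm", "kwargs": {"targets": [-1,0,-0.5,6,0,-1,0,-0.5,11,0,-1,0,-0.5,14,0,-1,0,-0.5,15.5,0,-1,0,-0.5,16.5,0,-1,0,-0.5,17,0,-1,0,-0.5,17,0,-1,0,-0.5,17,0]}}

```text
time_s: 6.25
ee_pos: [0.6442, 0.0357, 0.0811]
eef_rot: [0.0, 0.621, 0.783, 0.0]
contact_force: [0.7, 0.3, -1.1]
opening: 0.0187
gripper_force: 39.7
```

Run:
```python
from h import *
o=dict(np.load('w3o.npz'))
t=np.array([.6672,.0418]);y=np.radians(13.1);Rm=np.array([[np.cos(y),-np.sin(y)],[np.sin(y),np.cos(y)]])
P=px2w('wrist',np.array([(313,232),(318,362),(57,237),(82,362)])/1.25,.073,o)
print(((P[:,:2]-t)@Rm*1000).round(1).tolist())
print(monitor.get_obs()['contact_force'])
```

```text
[[-61.2, 29.6], [-62.4, -28.4], [-167.5, 27.5], [-168.9, -30.0]]
[ 0.66837407  0.31536125 -1.0872528 ]
```

Request:
{"fn": "jog_arm", "kwargs": {"targets": [-1,0,-0.5,0.5,0,-1,0,-0.5,1,0,-1,0,-0.5,1.5,0,-1,0,-0.5,1.5,0]}}

```text
time_s: 6.58
ee_pos: [0.6438, 0.0356, 0.0807]
eef_rot: [0.001, 0.621, 0.783, 0.0]
contact_force: [-2.8, -1.1, 6.3]
opening: 0.0186
gripper_force: 40.5
```

Request:
{"fn": "jog_arm", "kwargs": {"targets": [-1,0,0,-0.4,0,-1,0,0,-0.4,0,-0.3,0,0,-0.4,0,-0.3,0,0,-0.4,0,0,0,0,-0.4,0,0,0,0,-0.4,0]}}

```text
time_s: 7.08
ee_pos: [0.6434, 0.0356, 0.0794]
eef_rot: [-0.0, 0.621, 0.783, -0.0]
contact_force: [-0.1, 0.6, -0.5]
opening: 0.0425
gripper_force: 0.0
```

Request:
{"fn": "jog_arm", "kwargs": {"targets": [0,0,0,-10,0,0,0,0,-30,0,0,0,0,-60,0,0,0,0,-90,0,1,0,0,-120,0,1,0,-125,-120,90,1,0,-125,-120,90,1,0,-125,-120,90,1,0,-125,-120,90,1,0,-125,-120,90]}}

```text
time_s: 7.92
ee_pos: [0.5193, 0.0067, 0.201]
eef_rot: [0.0, 0.834, 0.552, 0.0]
contact_force: [0.7, 0.1, 0.2]
opening: 0.0853
gripper_force: 0.0
```

Request:
{"fn": "jog_arm", "kwargs": {"targets": [1,0,0,0,54,1,0,0,0,54,1,0,0,0,54,1,0,0,0,54,1,0,0,0,54,1,0,0,0,54,1,0,0,0,54,1,0,0,0,54,1,0,0,0,54]}}

```text
time_s: 8.67
ee_pos: [0.5219, 0.0072, 0.2006]
eef_rot: [0.0, 0.993, 0.115, 0.0]
contact_force: [-0.1, -0.3, -0.0]
opening: 0.0855
gripper_force: 0.0
```

Run:
```python
from h import *
o,_=grab('wrist','w4',None,1.25); print(o['time_s'],o['qpos'],o['ee_pos'],totool(o,[.6433,.0363,.0807]),o['contact_force'])
np.savez('w4o.npz',ee_pos=o['ee_pos'],eef_rot=o['eef_rot'])
```

```text
8.6667 [ 1.37394753e-02  1.20911511e-01 -1.12129256e-01  1.33709878e+00
  1.77064989e-05  2.92405342e+00] [0.52189325 0.00717622 0.20062389] (array([124.8,  -0.5, 120. ]), np.float64(13.25)) [-0.09169331 -0.32981854 -0.02983417]
```

View pics/w4.png

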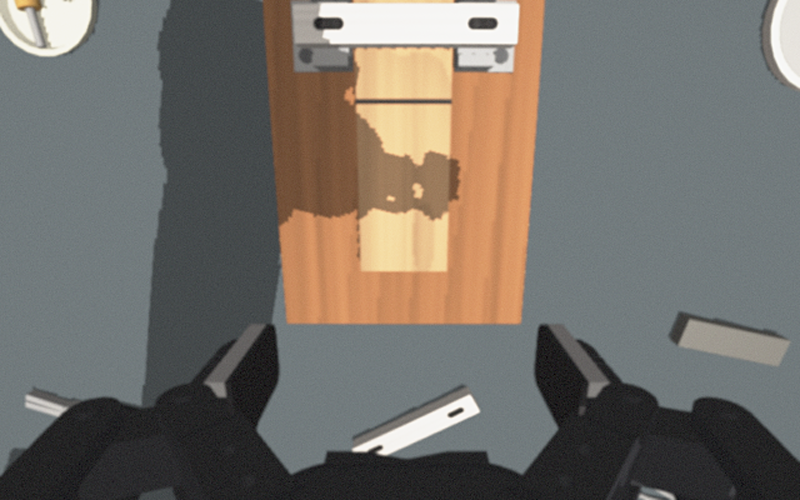

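The bar lies in both seats, with ends at (293,25) and (519,25). The line runs from (354,101) to (452,101), and the tail corners are (361,271) and (448,271).

Run:
```python
from h import *
o=dict(np.load('w4o.npz'))
t=np.array([.6672,.0418]);y=np.radians(13.1);Rm=np.array([[np.cos(y),-np.sin(y)],[np.sin(y),np.cos(y)]])
P=px2w('wrist',np.array([(354,101),(452,101),(361,271),(448,271)])/1.25,.073,o)
print(((P[:,:2]-t)@Rm*1000).round(1).tolist())
b=px2w('wrist',np.array([(293,46),(519,45),(289,3),(519,2)])/1.25,.090,o); print('bar',((b[:,:2]-t)@Rm*1000).round(1).tolist())
C=px2w('wrist',np.array([(286,323),(522,323)])/1.25,.055,o); print('rear',((C[:,:2]-t)@Rm*1000).round(1).tolist())
f,k=P[:2].mean(0),P[2:].mean(0);d=f-k;print('pin yaw',np.degrees(np.arctan2(d[1],d[0])),'len',np.hypot(*d[:2]))
g=f-d/np.hypot(*d[:2])*.088; print(totool(o,[*g[:2],.056]))
```

```text
[[-63.1, 29.3], [-62.9, -28.7], [-168.7, 27.7], [-168.6, -29.3]]
bar [[-35.6, 59.6], [-34.8, -62.4], [-14.3, 60.6], [-13.5, -61.1]]
rear [[-214.5, 85.1], [-214.0, -86.1]]
pin yaw 13.69677493098404 len 0.10563466100501107
(array([ -1.7,  -0.2, 144.6]), np.float64(13.25))
```

Request:
{"fn": "jog_arm", "kwargs": {"targets": [1,-2,0,40,0,1,-2,0,80,0,1,-2,0,110,0,1,-2,0,130,0,1,-2,0,140,0,1,-2,0,144,0,1,-2,0,144,0,-1,-2,0,144,0,-1,-2,0,144,0,-1,-2,0,144,0], "grip_force": 60}}

```text
time_s: 9.55
ee_pos: [0.5212, 0.0068, 0.0579]
eef_rot: [0.0, 0.993, 0.116, 0.002]
contact_force: [-1.4, -0.6, 1.9]
opening: 0.0544
gripper_force: 63.2
```

Request:
{"fn": "jog_arm", "kwargs": {"targets": [-1,0,0,0,0,-1,0,0,0,0,-1,0,0,0,0,-1,0,0,0,0]}}

```text
time_s: 9.88
ee_pos: [0.5212, 0.0068, 0.0579]
eef_rot: [0.0, 0.993, 0.116, 0.002]
contact_force: [0.1, -0.7, 6.0]
opening: 0.0545
gripper_force: 63.9
```

Request:
{"fn": "jog_arm", "kwargs": {"targets": [-1,0,0,0.5,0,-1,1,0,0.7,0,-1,4,0,0.7,0,-1,8,0,0.7,0,-1,12,0,0.7,0,-1,16,0,0.7,0,-1,20,0,0.7,0,-1,23,0,0.7,0,-1,25,0,0.7,0,-1,25,0,0.7,0]}}

```text
time_s: 10.72
ee_pos: [0.5436, 0.012, 0.0578]
eef_rot: [0.001, 0.993, 0.116, -0.0]
contact_force: [-10.9, -3.1, 16.8]
opening: 0.0544
gripper_force: 65.1
```

Request:
{"fn": "jog_arm", "kwargs": {"targets": [-1,3,0,-0.2,0,-1,6,0,-0.2,0,-1,10,0,-0.2,0,-1,14,0,-0.2,0,-1,18,0,-0.2,0,-1,22,0,-0.2,0,-1,26,0,-0.2,0,-1,29,0,-0.2,0,-1,30,0,-0.2,0,-1,30,0,-0.2,0]}}

```text
time_s: 11.55
ee_pos: [0.573, 0.019, 0.0579]
eef_rot: [0.0, 0.993, 0.116, 0.0]
contact_force: [-8.3, -1.9, 14.2]
opening: 0.0541
gripper_force: 64.7
```

Run:
```python
from h import *
o,w=grab('wrist','w5'); o2,s=grab('side','s5'); 
print(o['time_s'],o['ee_pos'],o['contact_force'],totool(o,[.5212,.0068,.0579]))
np.savez('w5o.npz',ee_pos=o['ee_pos'],eef_rot=o['eef_rot'])
c=np.zeros((600,800,3),np.uint8)
c[:300,:800]=cv2.resize(w[0:150,120:520],(800,300),interpolation=cv2.INTER_CUBIC)
c[300:,:800]=cv2.resize(s[180:255,175:375],(800,300),interpolation=cv2.INTER_CUBIC)
cv2.imwrite('pics/c5.png',c[:,:,::-1])
```

```text
11.55 [0.57300434 0.0190197  0.05788825] [-8.26651771 -1.89501133 14.1510961 ] (array([-53.2,  -0.1,  -0. ]), np.float64(13.34))
```

View pics/c5.png

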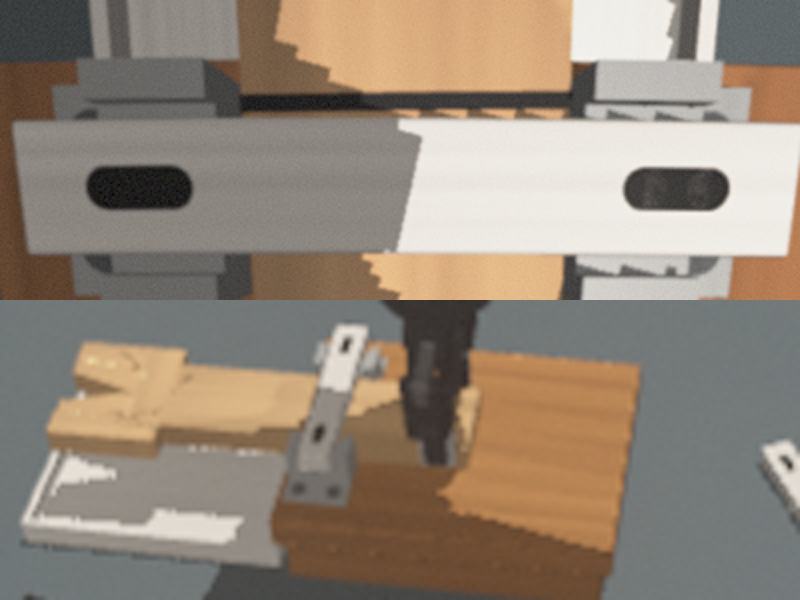

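The wrist crop shows the line at row 101 (x 240–570) and the bench front edge at row 64–66 on both sides. The bar is still seated, and the pin looks level in the side view.

Run:
```python
from h import *
o=dict(np.load('w5o.npz'))
t=np.array([.6672,.0418]);y=np.radians(13.1);Rm=np.array([[np.cos(y),-np.sin(y)],[np.sin(y),np.cos(y)]])
S=lambda uv,z:((px2w('wrist',np.array(uv)/2+[120,0],z,o)[:,:2]-t)@Rm*1000).round(1).tolist()
print('line',S([(245,102),(568,100)],.073)); print('edge',S([(40,64),(760,66)],.055)); print('bar',S([(12,123),(800,125),(28,254),(787,255)],.090))
print('cheek front',S([(80,58),(720,60)],.058))
im=np.load('pics/w5.npy')
for c in (126,130,135,140,488,495,505): print(c,im[24:44,c].tolist()[::1] if c in(135,495) else '')
print(Twc('wrist',o)[:3,3], ((Twc('wrist',o)[:2,3]-t)@Rm))
```

```text
line [[-9.8, 26.9], [-9.3, -28.6]]
edge [[0.0, 70.9], [0.3, -69.9]]
bar [[-14.8, 59.0], [-14.6, -60.8], [-34.4, 59.0], [-34.0, -61.4]]
cheek front [[0.4, 61.5], [0.6, -60.6]]
126 
130 
135 [[62, 64, 67], [61, 64, 64], [54, 58, 59], [59, 64, 64], [59, 61, 62], [56, 61, 62], [66, 63, 61], [83, 65, 49], [91, 67, 48], [95, 67, 49], [93, 66, 47], [87, 62, 39], [94, 65, 48], [96, 71, 50], [94, 66, 48], [95, 68, 47], [96, 67, 50], [93, 66, 44], [93, 67, 43], [93, 63, 49]]
140 
488 
495 [[98, 105, 106], [97, 105, 107], [95, 102, 107], [98, 107, 109], [96, 102, 105], [92, 102, 102], [94, 103, 107], [98, 95, 95], [126, 100, 83], [156, 109, 79], [173, 119, 80], [176, 121, 83], [180, 123, 87], [174, 119, 80], [171, 115, 79], [170, 117, 80], [168, 116, 79], [164, 110, 74], [169, 115, 82], [170, 127, 98]]
505 
[0.6405407  0.03419425 0.20136401] [-0.02768937 -0.00136546]
```

Request:
{"fn": "jog_arm", "kwargs": {"targets": [-1,2,0,0,0,-1,4,0,0,0,-1,6,0,0,0,-1,8,0,0,0,-1,9.5,0,0,0,-1,10,0,0,0,-1,10,0,0,0,-1,10,0,0,0,-1,10,0,0,0,-1,10,0,0,0]}}

```text
time_s: 12.48
ee_pos: [0.5825, 0.0213, 0.0578]
eef_rot: [0.0, 0.993, 0.116, 0.0]
contact_force: [-9.3, -2.0, 14.2]
opening: 0.0544
gripper_force: 64.8
```

Run:
```python
from h import *
o,w=grab('wrist','w6'); o2,s=grab('side','s6')
print(o['time_s'],o['ee_pos'],o['contact_force'],totool(o,[.5212,.0068,.0579]))
np.savez('w6o.npz',ee_pos=o['ee_pos'],eef_rot=o['eef_rot'])
c=np.zeros((600,800,3),np.uint8)
c[:300,:800]=cv2.resize(w[0:150,120:520],(800,300),interpolation=cv2.INTER_CUBIC)
c[300:,:800]=cv2.resize(s[180:255,175:375],(800,300),interpolation=cv2.INTER_CUBIC)
cv2.imwrite('pics/c6.png',c[:,:,::-1])
```

```text
12.4833 [0.58252022 0.02125135 0.05783808] [-9.2885934  -2.02336662 14.20451329] (array([-63. ,  -0.1,  -0.1]), np.float64(13.34))
```

View pics/c6.png

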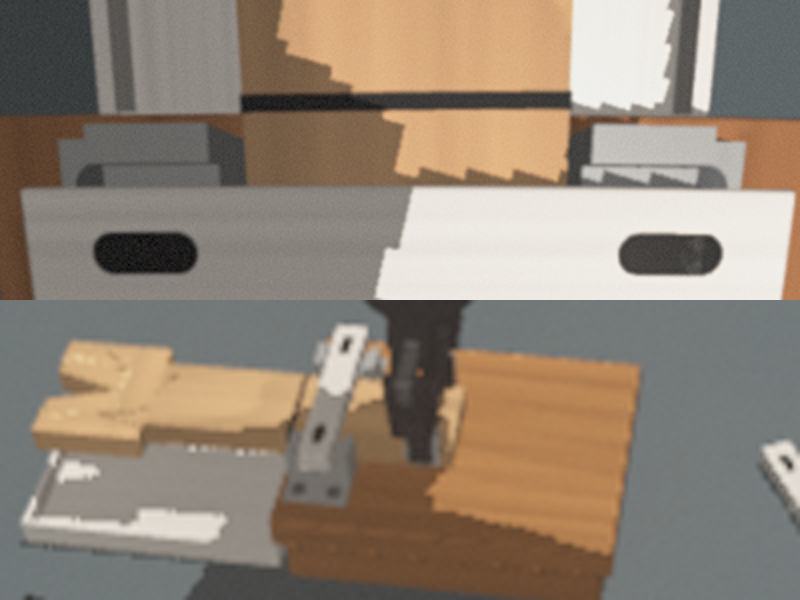

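The line is at row 102 (left) and 99 (right), and the front edge is at about row 115–118. The bar is still seated.

Run:
```python
from h import *
o=dict(np.load('w6o.npz'))
t=np.array([.6672,.0418]);y=np.radians(13.1);Rm=np.array([[np.cos(y),-np.sin(y)],[np.sin(y),np.cos(y)]])
S=lambda uv,z:((px2w('wrist',np.array(uv,float),z,o)[:,:2]-t)@Rm*1000).round(2).tolist()
im=np.load('pics/w6.npy').astype(int)
for c in (126,132,140,145,160,215,226): print(c,(im[50:66,c,0]-im[50:66,c,2]).tolist())
for c in (488,495,505,510): print(c,(im[50:66,c,0]-im[50:66,c,2]).tolist())
L=[]
for c in (260,300,340,380):
    d=np.clip(150-im[40:62,c].sum(1)/3,0,None)
    g=im[40:62,c].sum(1)/3; d=np.clip(g[[0,1,-2,-1]].min()*.8-g,0,None); L.append((c,40+(d*np.arange(22)).sum()/d.sum()))
print(L,S(L,.073)); print('edge57/58/59',S([(132,57),(132,58),(495,58),(495,59)],.055))
```

```text
126 [-4, -6, -6, -4, -9, -7, -4, 13, 31, 52, 46, 48, 45, 49, 46, 45]
132 [-3, -5, -4, -5, -5, -3, -7, 11, 34, 45, 48, 47, 47, 46, 44, 46]
140 [-5, -4, -6, -3, -6, -7, -2, 16, 40, 48, 49, 45, 50, 49, 47, 50]
145 [-9, -3, -6, -6, -3, -6, -2, 19, 38, 50, 49, 45, 47, 46, 47, 47]
160 [-4, -6, -6, -5, -5, -5, 5, 27, 46, 48, 52, 47, 43, 44, 43, 47]
215 [13, 10, 9, 11, 13, 13, 17, 30, 48, 53, 40, 24, 8, 4, 3, 5]
226 [12, 10, 12, 10, 12, 12, 17, 31, 47, 47, 54, 49, 34, 17, 7, -1]
488 [-7, -10, -11, -5, -9, -11, -9, -7, 18, 60, 87, 97, 97, 98, 98, 97]
495 [-9, -9, -7, -8, -8, -12, -12, -11, 9, 48, 77, 94, 91, 89, 90, 91]
505 [-11, -8, -9, -8, -11, -8, -8, -11, 2, 40, 77, 93, 96, 96, 94, 96]
510 [-7, -9, -10, -12, -10, -7, -9, -9, -1, 33, 73, 91, 93, 97, 95, 94]
[(260, np.float64(51.156370656370655)), (300, np.float64(51.43857431749242)), (340, np.float64(49.815199562602515)), (380, np.float64(49.78084331077564))] [[-0.14, 20.87], [-0.23, 7.12], [0.35, -6.59], [0.47, -20.33]]
edge57/58/59 [[0.64, 75.23], [0.26, 75.28], [0.76, -68.97], [0.39, -69.02]]
```

```bash
python3 -c "
from h import *
o=monitor.get_obs();print(abs(o['joint_velocities']).max());print(job.job_done())"
```

```text
0.0017049898008733445
the job is handed in; nothing more can be done
None
```

The job is handed in at about 12.5 s of the 58 s allowed: the bar lies in both seats within about 1 mm of centre, the scribed line measures within about 0.5 mm of the bench's front edge, and the gripper still holds the pin's tail down, level and still.

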